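Slide the lens carton down the bench lane

ROBOT

A 7-joint arm with a two-finger parallel gripper is mounted at the origin on the work surface. World frame = base frame: x ahead of the robot, y to its left, z up, the work surface at z = 0. Lengths are in mm, angles in rad, forces in N, time in s.
With the tool pointing down it reaches from about 400 to 750 mm from the base axis. Payload 19.5 kg.
Tool frame: the origin (TCP) lies at the very end of the fingers, on their centre line; the grasp point (between the pads) lies 19 mm behind it; z points along the fingers, x is the direction in which the jaws open and shut, and the axes are right-handed (so a half turn about z gives the same grasp; the last joint's range is limited). The gripper opens to 85 mm and grips with 20 to 120 N. Pads are 22 mm wide; open, the fingers measure 114 mm over their backs; the gripper's body (76 mm by 85 mm) begins 54 mm behind the grasp point. The pads swing forward as they close: fully open they stand 13 mm farther back than shut.
Start: joints at [1.281, 0.707, -0.028, 1.485, 0.022, 0.951, -0.075], TCP at [141.026, -557.411, 231.268] pointing down, gripper open.
Joint ranges: [-2.71, 2.71], [-0.32, 2.16], [-1.57, 1.52], [0, 2.45], [-1.46, 4.6], [0, 2.02], [-2.83, 2.83]. Speed limits (rad/s): [1.89, 1.89, 2.57, 2.57, 3.01, 3.01, 3.01].

INTERFACE

Orientations are given as a 3x3 rotation matrix whose columns are the frame's x, y, z axes.
In Python, from workcell import ctrl, capture, camera_params, order gives the robot as it stands.
- The arm moves only by the tool apply_moves, never from a script. Its argument "steps" is one flat list of numbers, 7 for each row, row after row: the shift along the world's x, y, z in m, then the turn, a rotation vector about the world's x, y, z in degrees, then the opening, from 0 (shut) to 1 (fully open). In form: [tx, ty, tz, ax, ay, az, gripper, tx, ty, tz, ax, ay, az, gripper, ...]. A call has 1 to 8 rows; each row shifts and turns the commanded pose from where the row before left it; what a row does not reach is not made up. A row lasts 1/8 s, in which the tool goes at most 62.5 mm and 10.7 degrees, less where a joint would pass 70% of its speed; a pose out of reach is approached as far as the arm can. A call with a gripper value outside its range is refused whole. The fingers move at their own pace and stop on an object; the grip force is fixed at half the most. Time passes only in rows, so rows that do not move let the fingers close. It gives the time, the measured TCP pose, the force and the opening at its end, in the units of the state.
- ctrl.get_state(): the state, without advancing time (a new reading comes with each control period).
- capture(name): name is "scene" or "side" or "wrist"; returns the picture (480x640x3 uint8, red, green, blue); there is no depth.
- camera_params(name): a dict with "camera_matrix" (3x3 intrinsics, pixels), "dist_coeffs" ([k1, k2, p1, p2, k3] as OpenCV has them; the pictures are not rectified), "xyz" and "orientation" of the camera in the world; the wrist camera has in their place "T_tool_cam" (4x4, takes a point from camera to tool coordinates, whose origin is the TCP and whose axes are the tool frame's). Camera axes: x right, y down, z forward; pixel columns grow to the right and rows downward; lengths in mm; the calibration is good to about 2 mm. A picture is of the moment at which its call begins: read the wrist's pose just before it. camera_params takes no time and is no camera call.
- order.close_job(): hands the job in, once; it reports no verdict.
The state is a dict: "clock": time; "joints": joint angles; "joint_vel": joint speeds; "effort": joint torques, N m; "position": TCP position; "tool_rot": TCP orientation; "contact_force": force on the tool from outside, world axes, zero at the start; "ft_torque": the same for the moment, N m; "gripper_width": opening from 0.0 (shut) to 1.0 (fully open).
Only numpy, scipy, OpenCV 4.12 (cv2) and the standard library are available. Lean on these libraries where they do the work, as an engineer would, in place of code of your own. Each camera call takes 0.05 s, during which the arm holds its last target.

TASK

The cardboard lens carton stands askew on the loading plate in front of the narrow lane: straighten and centre it by pushing, then push it down between the two low rails until it is right up against the end stop. Neither the carton nor the robot may touch either rail. Only push with the fingers: the carton must not be lifted or tipped, and everything else on the bench is to stay where it is.

Things in the scene. Friction and masses are not known exactly. Their poses are not given: they have to be found in the camera images.
- lane: Fixed lane across the robot's front: aluminium plate 440 x 220 x 6 mm. Origin: centre of its underside, on the bench. x: lane centre line in the direction of travel, to the robot's right; y away from the robot; z up. x -220 to 0 mm is the open loading plate, x 0 to 200 mm runs between the rails (114 mm apart inside, y -57 to +57 mm)
- stop (a point): Middle of the face of the wooden end stop, at x = 200 mm, y = 0, z = 24 mm in the lane's frame, axes as the lane's. The stop is 136 mm wide, 12 mm thick, its top 42 mm above the bench
- rail_left: Steel guide rail of the lane on its +y side, fixed to the plate; 200 mm long, 8 mm thick, its top 24 mm above the bench. Origin: centre of its underside, at x = 100, y = 61, z = 6 mm in the lane's frame; axes as the lane's
- rail_right: The same rail on the lane's -y side; origin at x = 100, y = -61, z = 6 mm in the lane's frame
- carton: Closed cardboard carton, a strip of pale paper tape along its top, 120 mm long (its x), 90 mm wide (its y), 65 mm high, 0.3 to 0.55 kg, loose on the loading plate, up to 35 mm off the lane's centre line and turned up to 0.22 rad from its direction. Origin: centre of its underside; its x points towards the stop. It slides with friction
- tape: Bystander: roll of paper tape lying flat, 92 mm across, 25 mm high; origin under its centre
- glue: Bystander: red bottle, 48 mm across, 110 mm high; origin under its centre
- blank_a: Bystander: black lens blank plate 60 x 38 x 10 mm, beside the loading plate; origin under its centre
- blank_b: Bystander: second black lens blank plate of the same size; origin under its centre
- driver: Bystander: screwdriver, 170 mm long, lying beyond the loading plate along its own x; origin near the middle of its underside
- case: Bystander: closed black spectacle case 155 x 58 x 38 mm, beyond the end stop; origin under its centre
- spare_wheel: Bystander: grey felt buffing wheel lying flat, 112 mm across, 28 mm high, behind the loading plate; origin under its centre
There are look-alikes about, which are no part of the job. Several things have the shape of the carton; the one meant has the colours described above.

How it is judged:
By the outcome, as a careful person would: the job done as asked, in the order asked, and still so for the second after the job is handed in, with the robot touching nothing.
It also fails if it takes over 64 s, if anything falls off the work surface, if the arm or the gripper's body presses on something with over 40 N, if the wrist force passes 120 N, or if a joint passes its speed limit or range.

## Working session

There is one attempt and no reset: what is moved stays moved. The work goes in short steps, Python scripts to look and compute and a tool call to move; the robot and the scene stay as the last step left them, time stands still between calls to the robot, and variables do not carry over. Pictures are saved under pics/ and viewed, and the job is handed in when it is done.

Besides the shell and the picture viewer there is one more tool, called after "Request:" by a JSON object that holds its "method" and its "body". apply_moves: Moves the arm, as the interface text tells. Its arguments: {"type":"object","properties":{"steps":{"type":"array"}},"required":["steps"]}

```bash
mkdir -p pics; ls; python3 - <<'E'
from workcell import ctrl,capture,camera_params,order
import cv2
s=ctrl.get_state();print(s)
for n in("scene","side","wrist"):
    cv2.imwrite(f"pics/{n}0.png",capture(n)[:,:,::-1]);print(n,camera_params(n))
E
```

```text
pics
{'clock': 0.0, 'joints': array([ 1.28130162,  0.70710173, -0.02759452,  1.48501082,  0.02200899,
        0.95088241, -0.07550718]), 'joint_vel': array([ 6.20727325e-04, -4.65102036e-05, -4.14275811e-04,  3.69112514e-04,
        1.25785092e-03, -1.10642280e-03, -1.05506474e-03]), 'effort': array([-2.48985334e-04, -8.83231902e+01,  1.23438511e+00, -2.36166769e+01,
        1.68642460e-02,  6.51322291e-03, -1.89324362e-05]), 'position': array([ 140.94921534, -557.18290958,  230.82560802]), 'tool_rot': array([[ 2.45248288e-01, -9.69460248e-01, -3.24753286e-04],
       [-9.69459680e-01, -2.45248497e-01,  1.05054625e-03],
       [-1.09810808e-03,  5.71905468e-05, -9.99999395e-01]]), 'contact_force': array([-0.5237487 ,  0.56015832,  0.4214587 ]), 'ft_torque': array([-0.01990621, -0.06829545, -0.07503145]), 'gripper_width': 0.9995456830050974}
scene {'camera_matrix': array([[475.5527829 ,   0.        , 317.51989797],
       [  0.        , 475.5527829 , 248.23966243],
       [  0.        ,   0.        ,   1.        ]]), 'dist_coeffs': array([-0.02880221,  0.        ,  0.        ,  0.    
[... 647 characters left out ...]
 0.52136825, -0.72620102],
       [ 0.01567452, -0.80762026, -0.58949456]])}
wrist {'camera_matrix': array([[347.31312469,   0.        , 316.93909667],
       [  0.        , 347.31312469, 242.84901731],
       [  0.        ,   0.        ,   1.        ]]), 'dist_coeffs': array([-0.01160507,  0.        ,  0.        ,  0.        ,  0.        ]), 'T_tool_cam': array([[ 9.99999333e-01, -2.03440600e-04, -1.13669084e-03,
         4.50800445e-01],
       [ 5.10045466e-04,  9.60949469e-01,  2.76723432e-01,
        -7.10894646e+01],
       [ 1.03600567e-03, -2.76723827e-01,  9.60948932e-01,
        -1.43129016e+02],
       [ 0.00000000e+00,  0.00000000e+00,  0.00000000e+00,
         1.00000000e+00]])}
```

View pics/scene0.png

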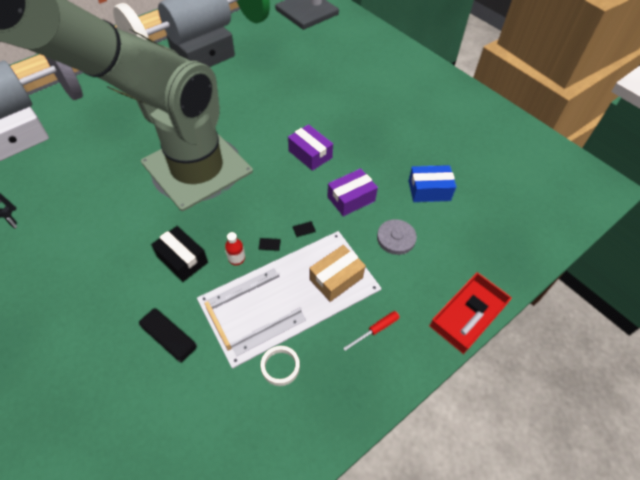

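View pics/side0.png

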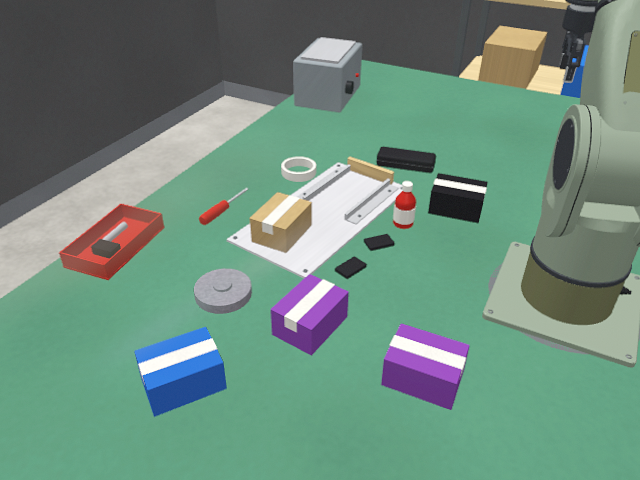

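View pics/wrist0.png

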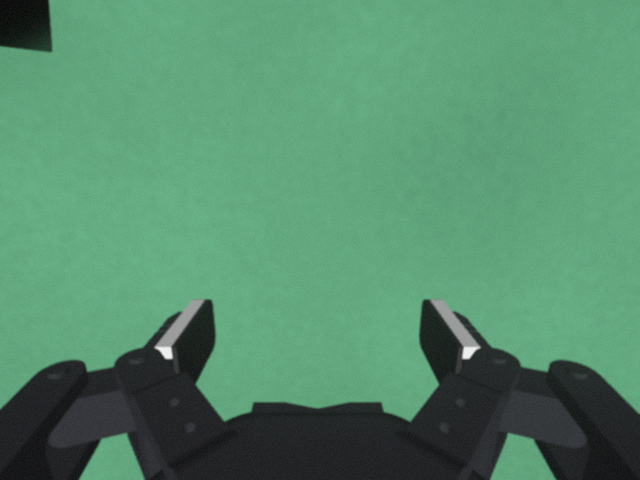

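The wanted carton is brown cardboard with pale tape, standing on the plate: scene (337,272), side (281,222). Things that could be mistaken for it in the scene view: black carton (180,253), purple (352,191), purple (311,147), blue (433,183), and the large background boxes (550,90).

```bash
cat > h.py <<'E'
import numpy as np,cv2
from workcell import ctrl,capture,camera_params,order
def cam(n,s=None):
    p=camera_params(n);K,d=p["camera_matrix"],p["dist_coeffs"]
    if n=="wrist":
        T=p["T_tool_cam"];R=s["tool_rot"]@T[:3,:3];c=s["position"]+s["tool_rot"]@T[:3,3]
    else: R,c=p["orientation"],p["xyz"]
    return K,d,R,c
def cast(uv,C,z):
    K,d,R,c=C
    q=cv2.undistortPoints(np.float64(uv).reshape(-1,1,2),K,d).reshape(-1,2)
    r=np.c_[q,np.ones(len(q))]@R.T
    return (c+r*((z-c[2])/r[:,2])[:,None])[:,:2]
def proj(P,C):
    K,d,R,c=C
    return cv2.projectPoints(np.float64(P).reshape(-1,1,3),cv2.Rodrigues(R.T)[0],-R.T@c,K,d)[0].reshape(-1,2)
E
python3 - <<'E'
import cv2
a=cv2.imread("pics/scene0.png")[225:375,190:390];b=cv2.imread("pics/side0.png")[150:280,220:410]
cv2.imwrite("pics/c1.png",cv2.resize(a,None,fx=4,fy=4,interpolation=cv2.INTER_CUBIC))
cv2.imwrite("pics/c2.png",cv2.resize(b,None,fx=4,fy=4,interpolation=cv2.INTER_CUBIC))
E
```

```text
(no output)
```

View pics/c1.png

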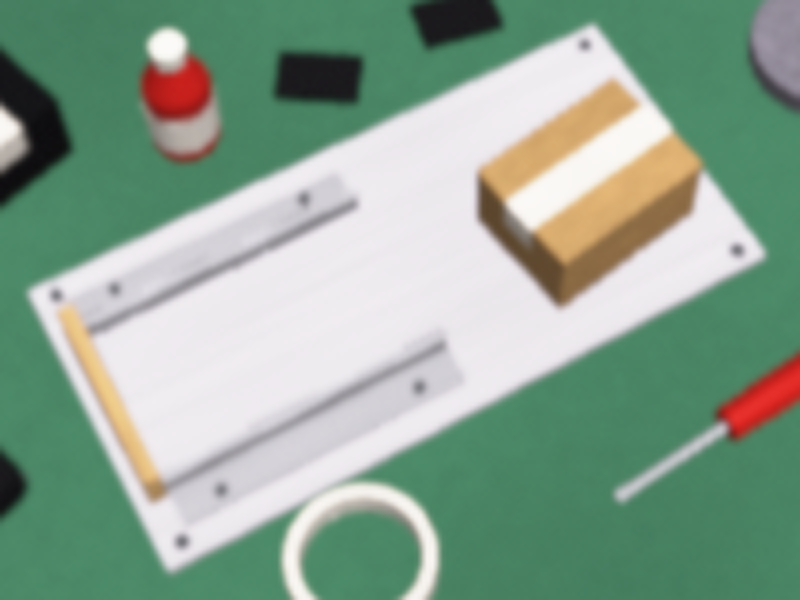

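View pics/c2.png

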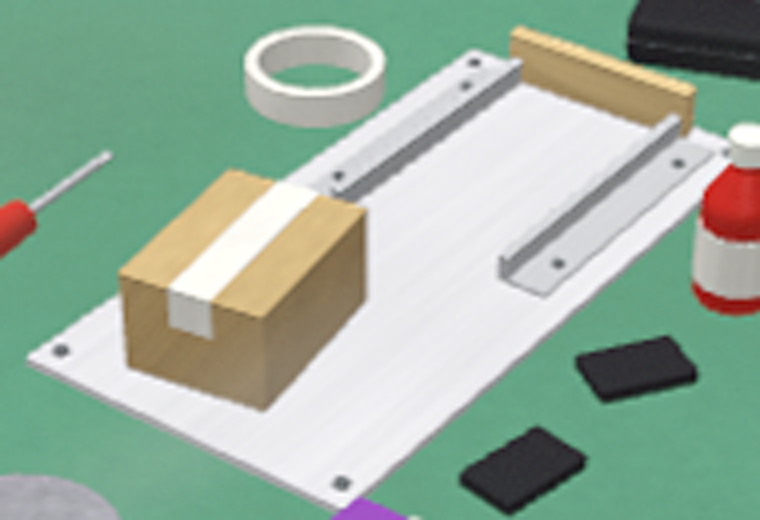

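The crops confirm it: the cardboard carton with pale tape is at the far end of the loading plate. In the scene view the plate corners are near (197,298), (338,231), (381,289) and (233,367).

```bash
cat >> h.py <<'E'
def refine(gray,quad,iters=2,half=6):
    """fit each quad side to strongest-gradient subpixel points; return corners"""
    quad=np.float64(quad)
    for _ in range(iters):
        L=[]
        for i in range(4):
            a,b=quad[i],quad[(i+1)%4];n=np.array([-(b-a)[1],(b-a)[0]]);n/=np.linalg.norm(n)
            pts=[]
            for t in np.linspace(.12,.88,40):
                o=np.arange(-half,half+.01,.25);P=(a+t*(b-a))+o[:,None]*n
                v=cv2.remap(gray,P[:,0].astype(np.float32)[None],P[:,1].astype(np.float32)[None],cv2.INTER_LINEAR)[0].astype(float)
                v=cv2.GaussianBlur(v[None],(0,0),2)[0]
                g=np.abs(np.gradient(v));k=g.argmax()
                if g[k]>1: pts.append(P[k])
            pts=np.float32(pts)
            vx,vy,x0,y0=cv2.fitLine(pts,cv2.DIST_HUBER,0,.01,.01).ravel()
            L.append(np.cross([x0,y0,1],[x0+vx,y0+vy,1]))
        quad=np.array([(lambda c:c[:2]/c[2])(np.cross(L[i-1],L[i])) for i in range(4)])
    return quad
def toquad(P,name):
    l=[np.linalg.norm(P[(i+1)%4]-P[i]) for i in range(4)]
    print(name,"centre",P.mean(0).round(1),"sides",np.round(l,1))
E
python3 - <<'E'
from h import *
for n,off,pl,ca in (("scene",(190,225),[(28,290),(595,24),(767,255),(168,572)],[(478,175),(612,78),(702,162),(563,265)]),
                    ("side",(220,150),[(475,50),(740,150),(330,505),(28,357)],[(118,272),(235,170),(367,207),(263,318)])):
    im=cv2.imread(f"pics/{n}0.png");C=cam(n)
    gr=im[:,:,2].copy()
    q1=refine(gr,np.array(pl)/4+off,half=4)if n=="scene" else np.array(pl)/4+off
    q2=refine(gr,np.array(ca)/4+off,half=2.5)
    P=cast(q1,C,6);Q=cast(q2,C,71)
    print(n,q1.round(1).tolist(),q2.round(1).tolist())
    print(P.round(1).tolist(),Q.round(1).tolist());toquad(P,"plate");toquad(Q,"carton")
    for i in range(4):
        d=P[(i+1)%4]-P[i];e=Q[(i+1)%4]-Q[i];print(np.arctan2(d[1],d[0]).round(3),np.arctan2(e[1],e[0]).round(3))
E
```

```text
scene [[195.9, 297.2], [338.1, 230.4], [381.9, 288.3], [231.8, 368.5]] [[307.6, 267.2], [346.1, 242.0], [365.4, 265.8], [330.5, 290.9]]
[[411.6, -248.8], [479.1, 189.4], [699.8, 156.0], [634.4, -282.6]] [[554.2, 15.9], [556.1, 147.2], [644.9, 136.9], [645.3, 17.2]]
plate centre [556.2 -46.5] sides [443.4 223.2 443.5 225.4]
carton centre [600.1  79.3] sides [131.4  89.4 119.7  91.1]
1.418 1.556
-0.15 -0.116
-1.719 -1.568
2.991 -3.126
side [[338.8, 162.5], [405.0, 187.5], [302.5, 276.2], [227.0, 239.2]] [[248.6, 217.7], [277.2, 191.4], [311.8, 201.4], [285.1, 229.0]]
[[627.8, -278.8], [422.2, -240.6], [487.0, 188.9], [696.0, 154.8]] [[644.8, 139.2], [645.0, 18.1], [555.0, 18.3], [555.0, 138.8]]
plate centre [558.3 -43.9] sides [209.1 434.4 211.8 439. ]
carton centre [599.9  78.6] sides [121.1  90.  120.5  89.9]
2.958 -1.57
1.421 3.139
-0.162 1.571
-1.727 0.004
```

```bash
python3 - <<'E'
from h import *
for n,off,sc,gl in (("scene",(190,225),[(56,295),(585,45),(737,250),(181,541)],(235.5,262)),("side",(220,150),[(728,152),(341,483),(61,350),(474,62)],(404,224))):
    P=cast(np.array(sc)/4+off,cam(n),6);toquad(P,n+" screws")
    d=P[0]+P[3]-P[1]-P[2];d/=np.linalg.norm(d);print(P.round(1).tolist(),"yaw",np.arctan2(d[1],d[0]),"glue",cast([gl],cam(n),0))
im=cv2.imread("pics/scene0.png");
# stop top corners and rail ends, scene
C=cam("scene")
st=np.array([(62,308),(152,490)])/4+(190,225);print("stop top ends",cast(st,C,42))
for c in ((556.7,-45.5),):
    a=-1.721;R=np.array([[np.cos(a),-np.sin(a)],[np.sin(a),np.cos(a)]])
    for p in ((600,79),): print("carton lane",(np.array(p)-c)@R)
    for nm in("scene","side"):
        C=cam(nm);im=cv2.imread(f"pics/{nm}0.png")
        big=cv2.resize(im,None,fx=3,fy=3,interpolation=cv2.INTER_CUBIC)
        for pts in ([(-220,-110,6),(220,-110,6),(220,110,6),(-220,110,6)],[(0,57,24),(200,57,24),(200,-57,24),(0,-57,24)],[(200,-68,42),(200,68,42),(212,68,42),(212,-68,42)]):
            w=np.array([[*(R@p[:2]+c),p[2]] for p in pts]);cv2.polylines(big,[np.int32(proj(w,C)*3+1)],True,(0,0,255),1)
        y,x=(675,560) if nm=="scene" else (440,640)
        cv2.imwrite(f"pics/ov_{nm}.png",big[y:y+460,x:x+620])
E
```

```text
scene screws centre [557.  -46.4] sides [410.7 195.7 410.9 195.6]
[[429.0, -234.4], [491.7, 171.4], [685.1, 141.6], [622.3, -264.4]] yaw -1.7241680955067005 glue [[ 380.90711046 -103.75460539]]
side screws centre [555.8 -46.7] sides [410.2 195.5 409.1 195.2]
[[428.2, -234.7], [490.4, 170.7], [683.6, 140.8], [621.2, -263.5]] yaw -1.723413840262472 glue [[370.07604507 -94.35437957]]
stop top ends [[ 459.94259974 -241.44331987]
 [ 598.94285434 -264.29559946]]
carton lane [-129.57759832   24.1823492 ]
```

View pics/ov_scene.png

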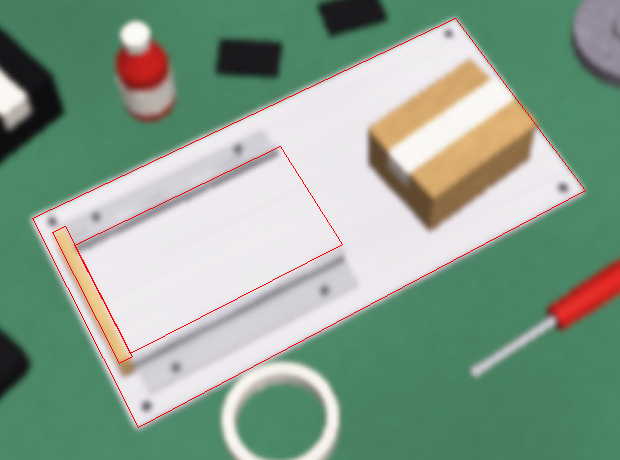

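View pics/ov_side.png

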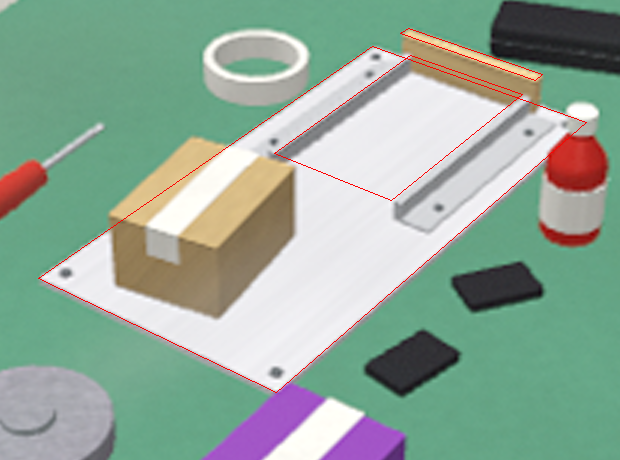

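Request:
{"method": "apply_moves", "body": {"steps": [0.0343,0.0389,0,0,0,-1.43,0.8,0.0343,0.0389,0,0,0,-1.43,0.8,0.0343,0.0389,0,0,0,-1.43,0.8,0.0343,0.0389,0,0,0,-1.43,0.8,0.0343,0.0389,0,0,0,-1.43,0.8,0.0343,0.0389,0,0,0,-1.43,0.8,0.0343,0.0389,0,0,0,-1.43,0.8,0.0343,0.0389,0,0,0,-1.43,0.8]}}

```text
clock: 1.15
position: [416.4, -244.8, 231.2]
tool_rot: [[0.047, -0.999, -0.0], [-0.999, -0.047, 0.0], [-0.0, 0.0, -1.0]]
contact_force: [1.1, -0.3, 0.1]
gripper_width: 0.804
```

Request:
{"method": "apply_moves", "body": {"steps": [0.0343,0.0389,0,0,0,-1.43,0.8,0.0343,0.0389,0,0,0,-1.43,0.8,0.0343,0.0389,0,0,0,-1.43,0.8,0.0343,0.0389,0,0,0,-1.43,0.8,0.0343,0.0389,0,0,0,-1.43,0.8,0.0343,0.0389,0,0,0,-1.43,0.8,0.0343,0.0389,0,0,0,-1.43,0.8,0.0343,0.0389,0,0,0,-1.43,0.8]}}

```text
clock: 2.15
position: [690.6, 66.5, 231.2]
tool_rot: [[-0.151, -0.988, -0.0], [-0.988, 0.151, -0.0], [0.0, 0.0, -1.0]]
contact_force: [1.1, -0.3, 0.1]
gripper_width: 0.8
```

Request:
{"method": "apply_moves", "body": {"steps": [0,0,0,0,0,0,0.8,0,0,0,0,0,0,0.8]}}

```text
clock: 2.4
position: [689.5, 64.4, 230.8]
tool_rot: [[-0.151, -0.989, -0.001], [-0.989, 0.151, -0.001], [0.001, 0.001, -1.0]]
contact_force: [0.9, -1.2, -0.4]
gripper_width: 0.8
```

```bash
cat >> h.py <<'E'
CEN=np.array([556.4,-46.5]);A=-1.7235
RL=np.array([[np.cos(A),-np.sin(A)],[np.sin(A),np.cos(A)]])
def rep():
    s=ctrl.get_state();x=s["tool_rot"][:,0]
    print("t",round(s["clock"],2),"pos",s["position"].round(1),"lane",((s["position"][:2]-CEN)@RL).round(1),"yaw",np.arctan2(x[1],x[0]).round(4),"tilt",s["tool_rot"][:,2].round(3),"q",s["joints"].round(2),"F",s["contact_force"].round(1),"g",round(s["gripper_width"],2))
    return s
E
python3 - <<'E'
from h import *
rep()
cv2.imwrite("pics/s1.png",capture("side")[:,:,::-1])
E
```

```text
t 2.4 pos [689.5  64.4 230.8] lane [-129.9  114.7] yaw -1.7226 tilt [-0.001 -0.001 -1.   ] q [-0.22  0.93  0.23  0.96 -0.19  1.27 -1.74] F [ 0.9 -1.2 -0.4] g 0.8
```

View pics/s1.png

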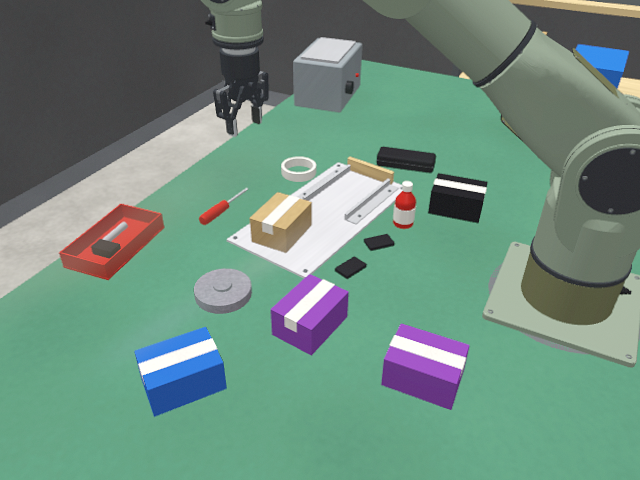

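The gripper hangs open beyond the carton at side-view (240,110), with nothing near it. Next is the descent.

Request:
{"method": "apply_moves", "body": {"steps": [0,0,-0.034,0,0,0,0.8,0,0,-0.034,0,0,0,0.8,0,0,-0.034,0,0,0,0.8,0,0,-0.034,0,0,0,0.8,0,0,-0.034,0,0,0,0.8,0,0,-0.03,0,0,0,0.8,0,0,0,0,0,0,0.8,0,0,0,0,0,0,0.8]}}

```text
clock: 3.45
position: [690.4, 64.5, 33.0]
tool_rot: [[-0.151, -0.988, 0.002], [-0.988, 0.151, 0.0], [-0.0, -0.002, -1.0]]
contact_force: [-0.0, 0.9, 0.2]
gripper_width: 0.801
```

```bash
python3 - <<'E'
from h import *
rep()
cv2.imwrite("pics/s2.png",capture("side")[130:290,200:420,::-1].repeat(3,0).repeat(3,1))
cv2.imwrite("pics/s2c.png",capture("scene")[200:380,190:430,::-1].repeat(3,0).repeat(3,1))
E
```

```text
t 3.45 pos [690.4  64.5  33. ] lane [-130.1  115.6] yaw -1.7228 tilt [ 0.002  0.    -1.   ] q [-0.21  1.15  0.19  1.15 -0.23  0.86 -1.71] F [-0.   0.9  0.2] g 0.8
```

View pics/s2.png

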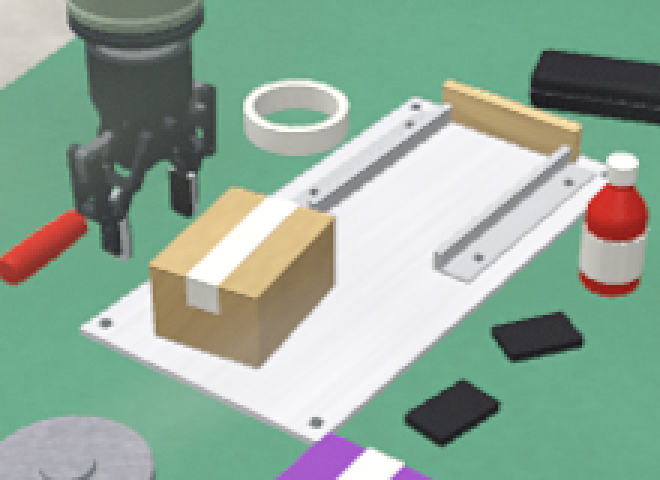

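View pics/s2c.png

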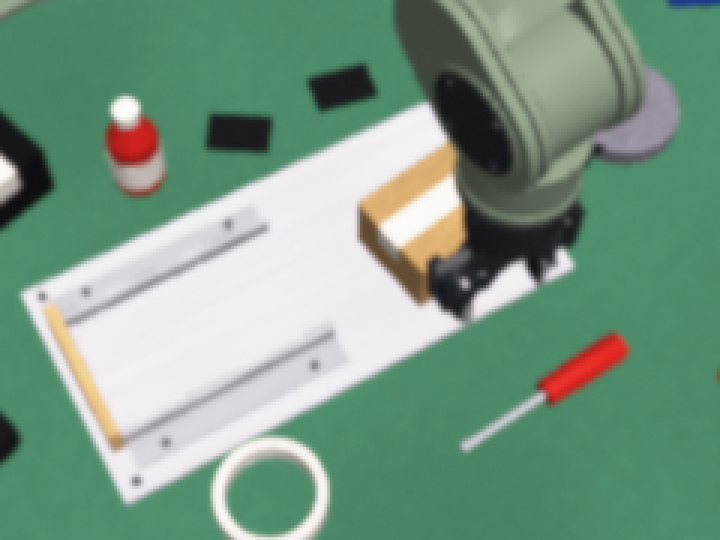

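Request:
{"method": "apply_moves", "body": {"steps": [-0.0069,0.00106,0,0,0,0,0.8,-0.0069,0.00106,0,0,0,0,0.8,-0.0069,0.00106,0,0,0,0,0.8,-0.0069,0.00106,0,0,0,0,0.8,-0.00395,0.00061,0,0,0,0,0.8,-0.00395,0.00061,0,0,0,0,0.8,-0.00395,0.00061,0,0,0,0,0.8,-0.00395,0.00061,0,0,0,0,0.8]}}

```text
clock: 4.55
position: [646.4, 71.6, 31.4]
tool_rot: [[-0.151, -0.989, 0.0], [-0.989, 0.151, 0.0], [-0.0, -0.0, -1.0]]
contact_force: [2.3, -1.2, 1.4]
gripper_width: 0.797
```

Request:
{"method": "apply_moves", "body": {"steps": [-0.00395,0.00061,0,0,0,0,0.8,-0.00395,0.00061,0,0,0,0,0.8,-0.00395,0.00061,0,0,0,0,0.8,0,0,0,0,0,0,0.8]}}

```text
clock: 5.05
position: [634.1, 73.8, 31.2]
tool_rot: [[-0.151, -0.989, -0.001], [-0.989, 0.151, 0.0], [-0.0, 0.001, -1.0]]
contact_force: [0.1, 0.6, -0.4]
gripper_width: 0.8
```

```bash
python3 - <<'E'
from h import *
rep()
cv2.imwrite("pics/s3o.png",capture("side")[:,:,::-1])
cv2.imwrite("pics/s3.png",cv2.resize(cv2.imread("pics/s3o.png")[150:280,220:410],None,fx=4,fy=4,interpolation=cv2.INTER_CUBIC))
E
```

```text
t 5.05 pos [634.1  73.8  31.2] lane [-130.7   58.5] yaw -1.7222 tilt [-0.001  0.    -1.   ] q [-0.24  1.07  0.17  1.4  -0.24  0.69 -1.69] F [ 0.1  0.6 -0.4] g 0.8
```

View pics/s3.png

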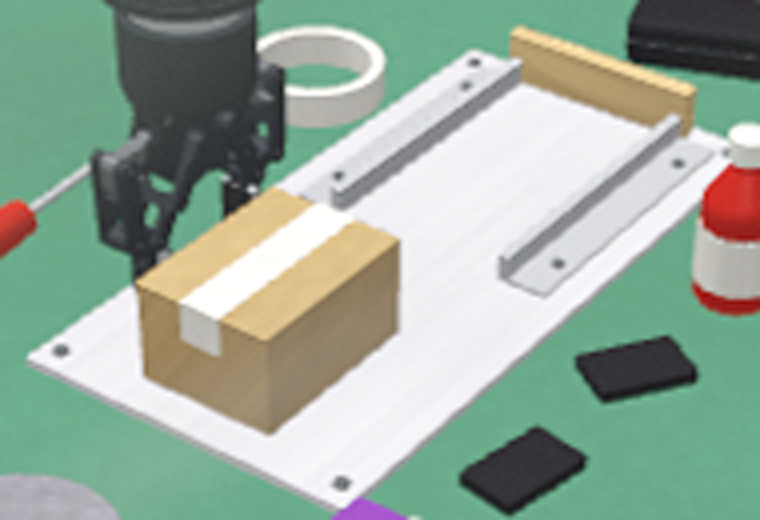

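The carton has turned and moved towards the robot. Its top corners in the crop are (136,288), (278,190), (400,240) and (268,340).

```bash
cat >> h.py <<'E'
def carton(im,n,quad,half=2.5):
    q=refine(im[:,:,2].copy(),quad,half=half);Q=cast(q,cam(n),71);toquad(Q,"carton")
    L=(Q-CEN)@RL
    for i in range(4):
        e=L[(i+1)%4]-L[i];print(" side",i,np.arctan2(e[1],e[0]).round(3),end="")
    print("\n lane centre",L.mean(0).round(1),"corners",L.round(1).tolist())
E
python3 - <<'E'
from h import *
q=np.array([(136,288),(278,190),(400,240),(268,340)])/4+(220,150)
print((cast(q,cam("side"),71)-CEN)@RL)
carton(cv2.imread("pics/s3o.png"),"side",q,2)
E
```

```text
[[-202.27800399   39.23091256]
 [ -80.95549404   38.96151575]
 [ -81.05523802  -46.22619076]
 [-197.30305497  -46.05488551]]
carton centre [578.4  89.4] sides [119.3  90.4 122.5  90. ]
 side 0 0.003 side 1 -1.534 side 2 3.141 side 3 1.573
 lane centre [-137.7    1.1] corners [[-198.2, 46.0], [-78.9, 46.3], [-75.5, -44.0], [-198.0, -44.0]]
```

```bash
python3 - <<'E'
from h import *
C=cam("side");L=lambda uv,z:((cast(uv,C,z)-CEN)@RL).round(0).tolist()
print("purple top corners",L([(274,313),(311,277),(348,292),(310,329)],65))
print("wheel centre",L([(223,286)],28))
C=cam("scene");print("wheel scene",L([(397,234)],28))
E
```

```text
purple top corners [[-386.0, -167.0], [-270.0, -161.0], [-264.0, -241.0], [-380.0, -241.0]]
wheel centre [[-358.0, -14.0]]
wheel scene [[-352.0, -5.0]]
```

Request:
{"method": "apply_moves", "body": {"steps": [-0.001,0.00015,0,0,0,0,0.8,0,0,0,0,0,0,0.8,0.01,-0.0015,0,0,0,0,0.8,0.02,-0.003,0,0,0,0,0.8,0.02,-0.003,0.01,0,0,0,0.8,0,0,0.05,0,0,0,0.8,0,0,0.05,0,0,0,0.8,0,0,0.03,0,0,0,0.8]}}

```text
clock: 6.1
position: [683.9, 66.1, 173.7]
tool_rot: [[-0.151, -0.989, 0.002], [-0.989, 0.151, 0.0], [-0.001, -0.002, -1.0]]
contact_force: [-0.8, -0.4, -0.7]
gripper_width: 0.803
```

Request:
{"method": "apply_moves", "body": {"steps": [-0.0091,0.0125,0,0,0,9,0.7,-0.0091,0.0125,0,0,0,9,0.7,-0.0091,0.0125,0,0,0,9,0.7,-0.0091,0.0125,0,0,0,9,0.7,-0.0091,0.0125,0,0,0,9,0.7,-0.0091,0.0125,0,0,0,9,0.7,-0.0091,0.0125,0,0,0,9,0.7,-0.0091,0.0125,0,0,0,9,0.7]}}

```text
clock: 7.1
position: [610.3, 166.5, 171.2]
tool_rot: [[0.896, -0.444, -0.0], [-0.444, -0.896, -0.0], [-0.0, 0.0, -1.0]]
contact_force: [0.8, 0.8, 0.3]
gripper_width: 0.703
```

Request:
{"method": "apply_moves", "body": {"steps": [-0.0091,0.0125,0,0,0,9,0.7,-0.0091,0.0125,0,0,0,9,0.7,0,0,0,0,0,0,0.7,0,0,0,0,0,0,0.7]}}

```text
clock: 7.6
position: [592.9, 190.4, 171.2]
tool_rot: [[0.988, -0.155, -0.0], [-0.155, -0.988, -0.001], [0.0, 0.001, -1.0]]
contact_force: [-0.4, -1.3, -0.4]
gripper_width: 0.701
```

```bash
python3 - <<'E'
from h import *
rep()
cv2.imwrite("pics/s4o.png",capture("side")[:,:,::-1])
cv2.imwrite("pics/s4.png",cv2.resize(cv2.imread("pics/s4o.png")[130:280,220:410],None,fx=4,fy=4,interpolation=cv2.INTER_CUBIC))
cv2.imwrite("pics/w4.png",capture("wrist")[:,:,::-1])
E
```

```text
t 7.6 pos [592.9 190.4 171.2] lane [-2.397e+02  1.000e-01] yaw -0.1558 tilt [-0.    -0.001 -1.   ] q [-0.28  0.85 -0.19  1.37  0.17  0.94 -0.66] F [-0.4 -1.3 -0.4] g 0.7
```

View pics/s4.png

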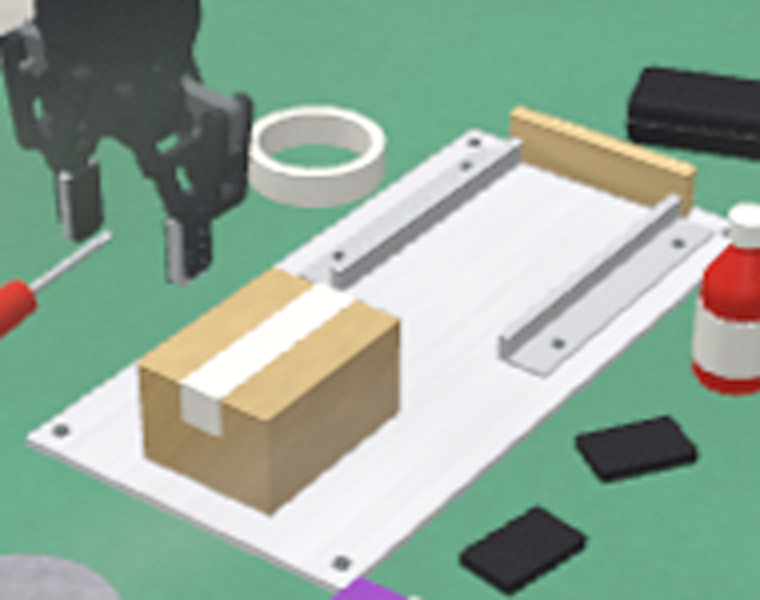

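View pics/w4.png

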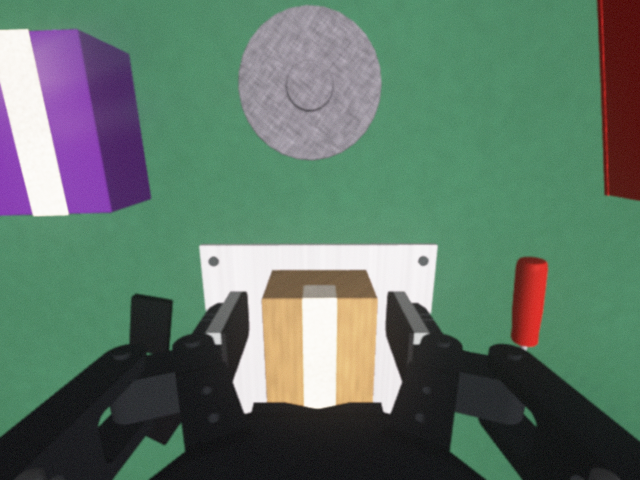

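The carton now stands square on the plate. In the wrist view it lies between the fingers, centred at about (320,340). The next script measures it.

```bash
python3 - <<'E'
from h import *
q=np.array([(140,367),(280,268),(400,321),(269,419)])/4+(220,130)
carton(cv2.imread("pics/s4o.png"),"side",q,2)
E
```

```text
carton centre [577.7  89. ] sides [121.   89.8 122.7  90. ]
 side 0 0.002 side 1 -1.546 side 2 -3.138 side 3 1.576
 lane centre [-137.2    0.4] corners [[-198.4, 45.2], [-77.4, 45.5], [-75.2, -44.3], [-197.9, -44.7]]
```

Request:
{"method": "apply_moves", "body": {"steps": [0,0,-0.035,0,0,0.18,0.6,0,0,-0.035,0,0,0,0.6,0,0,-0.035,0,0,0,0.6,0,0,-0.03,0,0,0,0.6,0,0,-0.002,0,0,0,0.6,0,0,0,0,0,0,0.6]}}

```text
clock: 8.45
position: [593.1, 191.1, 35.2]
tool_rot: [[0.989, -0.149, 0.001], [-0.149, -0.989, 0.0], [0.001, -0.0, -1.0]]
contact_force: [0.5, 0.2, 0.4]
gripper_width: 0.603
```

```bash
python3 - <<'E'
from h import *
rep()
cv2.imwrite("pics/s5o.png",capture("side")[:,:,::-1])
cv2.imwrite("pics/s5.png",cv2.resize(cv2.imread("pics/s5o.png")[130:280,220:410],None,fx=4,fy=4,interpolation=cv2.INTER_CUBIC))
E
```

```text
t 8.45 pos [593.1 191.1  35.2] lane [-2.404e+02  1.000e-01] yaw -0.1494 tilt [ 0.001  0.    -1.   ] q [-0.29  1.04 -0.15  1.46  0.22  0.66 -0.69] F [0.5 0.2 0.4] g 0.6
```

View pics/s5.png

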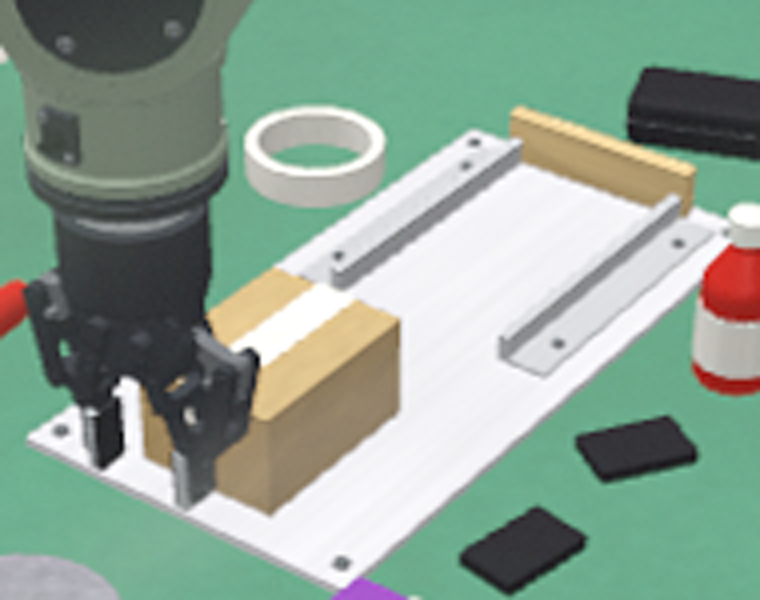

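Request:
{"method": "apply_moves", "body": {"steps": [-0.0015,-0.0099,0,0,0,0,0.6,-0.0012,-0.0079,0,0,0,0,0.6,-0.0008,-0.0049,0,0,0,0,0.6,-0.0008,-0.0049,0,0,0,0,0.6,-0.0011,-0.0069,0,0,0,0,0.6,-0.0011,-0.0069,0,0,0,0,0.6,-0.0011,-0.0069,0,0,0,0,0.6,-0.0011,-0.0069,0,0,0,0,0.6]}}

```text
clock: 9.5
position: [583.8, 135.5, 34.3]
tool_rot: [[0.989, -0.148, 0.0], [-0.148, -0.989, 0.0], [-0.0, -0.0, -1.0]]
contact_force: [0.3, 2.2, -0.1]
gripper_width: 0.599
```

Request:
{"method": "apply_moves", "body": {"steps": [-0.0011,-0.0069,0,0,0,0,0.6,-0.0011,-0.0069,0,0,0,0,0.6,-0.0011,-0.0069,0,0,0,0,0.6,-0.0011,-0.0069,0,0,0,0,0.6,-0.0011,-0.0069,0,0,0,0,0.6,-0.0011,-0.0069,0,0,0,0,0.6,0,0,0,0,0,0,0.6]}}

```text
clock: 10.38
position: [577.2, 93.7, 34.2]
tool_rot: [[0.989, -0.149, -0.0], [-0.149, -0.989, -0.001], [-0.0, 0.001, -1.0]]
contact_force: [0.1, 1.4, -0.2]
gripper_width: 0.598
```

```bash
python3 - <<'E'
from h import *
rep()
cv2.imwrite("pics/s6o.png",capture("side")[:,:,::-1])
cv2.imwrite("pics/s6.png",cv2.resize(cv2.imread("pics/s6o.png")[130:280,220:410],None,fx=4,fy=4,interpolation=cv2.INTER_CUBIC))
cv2.imwrite("pics/s6so.png",capture("scene")[:,:,::-1])
cv2.imwrite("pics/s6s.png",cv2.resize(cv2.imread("pics/s6so.png")[225:375,190:390],None,fx=4,fy=4,interpolation=cv2.INTER_CUBIC))
E
```

```text
t 10.38 pos [577.2  93.7  34.2] lane [-141.7   -0.8] yaw -0.1492 tilt [-0.    -0.001 -1.   ] q [-0.14  1.   -0.16  1.61  0.26  0.55 -0.6 ] F [ 0.1  1.4 -0.2] g 0.6
```

View pics/s6.png

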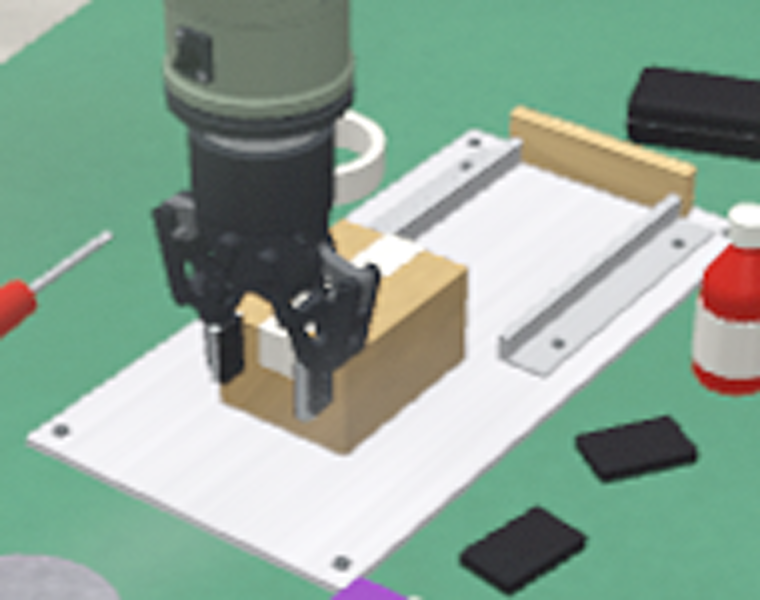

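View pics/s6s.png

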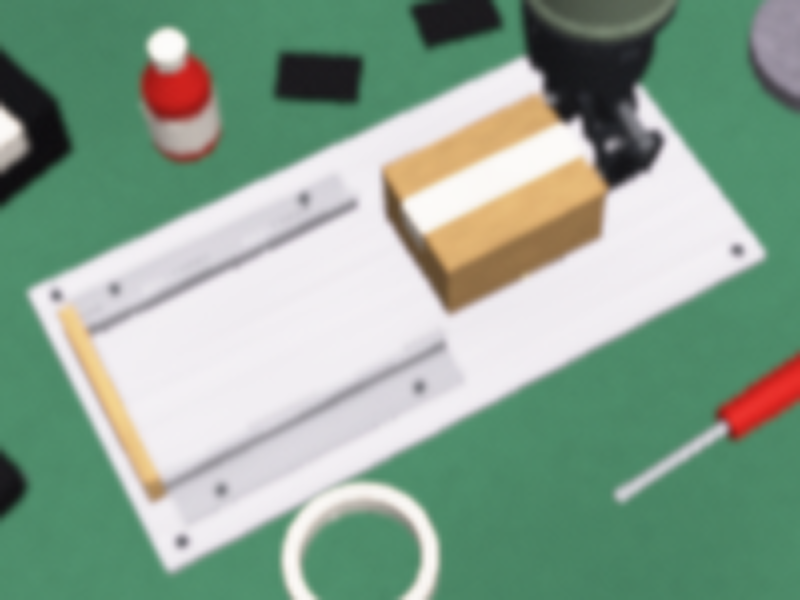

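The carton stands squarely in front of the lane mouth. Its top corners in the scene crop are (385,172), (543,93), (607,188) and (446,268).

```bash
python3 - <<'E'
from h import *
q=np.array([(385,172),(543,93),(607,188),(446,268)])/4+(190,225)
print(((cast(q,cam("scene"),71)-CEN)@RL).round(1).tolist())
carton(cv2.imread("pics/s6so.png"),"scene",q,2)
# bottom front-edge corner in side view (right-rear bottom) & visible corner
C=cam("side");print(((cast(np.array([(343,375),(468,267)])/4+(220,130),C,71)-CEN)@RL).round(1), ((cast(np.array([(346,454),(465,357),(221,404)])/4+(220,130),C,6)-CEN)@RL).round(1))
E
```

```text
[[-11.9, -37.1], [-133.1, -39.4], [-130.9, 45.0], [-11.5, 44.6]]
carton centre [568.4  24.6] sides [120.6  91.2 129.   87.9]
 side 0 -3.107 side 1 1.683 side 2 0.012 side 3 -1.551
 lane centre [-72.1   1. ] corners [[-8.8, -41.5], [-129.4, -45.7], [-139.6, 44.9], [-10.6, 46.4]]
[[-141.9  -52.8]
 [ -13.8  -45.4]] [[-127.7  -43.9]
 [ -10.3  -43.1]
 [-132.1   41.5]]
```

Request:
{"method": "apply_moves", "body": {"steps": [-0.00106,-0.00692,0,0,0,-0.2,0.6,-0.00106,-0.00692,0,0,0,0,0.6,-0.00106,-0.00692,0,0,0,0,0.6,-0.00106,-0.00692,0,0,0,0,0.6,-0.00106,-0.00692,0,0,0,0,0.6,-0.00106,-0.00692,0,0,0,0,0.6,-0.00106,-0.00692,0,0,0,0,0.6,-0.00106,-0.00692,0,0,0,0,0.6]}}

```text
clock: 11.48
position: [568.7, 38.7, 34.3]
tool_rot: [[0.988, -0.151, -0.0], [-0.151, -0.988, 0.0], [-0.0, 0.0, -1.0]]
contact_force: [0.5, 1.0, -1.9]
gripper_width: 0.598
```

```bash
python3 - <<'E'
from h import *
rep()
cv2.imwrite("pics/s7o.png",capture("scene")[:,:,::-1])
cv2.imwrite("pics/s7s.png",cv2.resize(cv2.imread("pics/s7o.png")[225:375,190:390],None,fx=4,fy=4,interpolation=cv2.INTER_CUBIC))
E
```

```text
t 11.47 pos [568.7  38.7  34.3] lane [-86.1  -0.8] yaw -0.1519 tilt [-0.  0. -1.] q [-0.04  0.99 -0.17  1.67  0.29  0.51 -0.54] F [ 0.5  1.  -1.9] g 0.6
```

View pics/s7s.png

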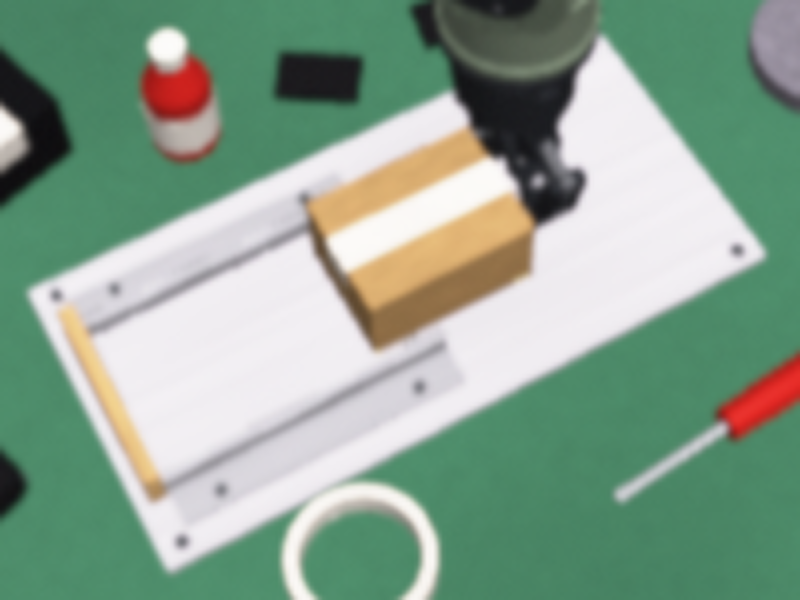

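The carton is entering between the rails with a clear gap on both sides, so I keep pushing.

Request:
{"method": "apply_moves", "body": {"steps": [-0.0012,-0.00791,0,0,0,0,0.6,-0.0012,-0.00791,0,0,0,0,0.6,-0.0012,-0.00791,0,0,0,0,0.6,-0.0012,-0.00791,0,0,0,0,0.6,-0.0012,-0.00791,0,0,0,0,0.6,-0.0012,-0.00791,0,0,0,0,0.6,-0.0012,-0.00791,0,0,0,0,0.6,-0.0012,-0.00791,0,0,0,0,0.6]}}

```text
clock: 12.52
position: [559.1, -24.6, 34.3]
tool_rot: [[0.988, -0.151, -0.0], [-0.151, -0.988, 0.0], [-0.0, -0.0, -1.0]]
contact_force: [1.2, 2.3, 1.1]
gripper_width: 0.602
```

```bash
python3 - <<'E'
from h import *
rep()
cv2.imwrite("pics/s8o.png",capture("scene")[:,:,::-1])
cv2.imwrite("pics/s8s.png",cv2.resize(cv2.imread("pics/s8o.png")[225:375,190:390],None,fx=4,fy=4,interpolation=cv2.INTER_CUBIC))
E
```

```text
t 12.53 pos [559.1 -24.6  34.3] lane [-22.1  -0.6] yaw -0.1519 tilt [-0.  0. -1.] q [ 0.08  0.98 -0.18  1.71  0.32  0.48 -0.46] F [1.2 2.3 1.1] g 0.6
```

View pics/s8s.png

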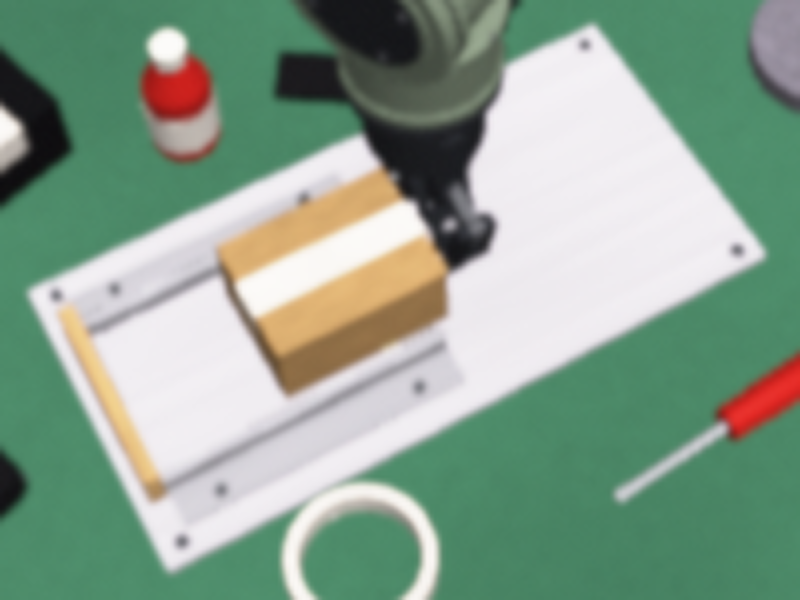

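Request:
{"method": "apply_moves", "body": {"steps": [-0.0012,-0.00791,0,0,0,0,0.6,-0.0012,-0.00791,0,0,0,0,0.6,-0.0012,-0.00791,0,0,0,0,0.6,-0.0012,-0.00791,0,0,0,0,0.6,-0.0012,-0.00791,0,0,0,0,0.6,-0.0012,-0.00791,0,0,0,0,0.6,-0.0012,-0.00791,0,0,0,0,0.6,-0.0012,-0.00791,0,0,0,0,0.6]}}

```text
clock: 13.58
position: [549.5, -87.9, 34.3]
tool_rot: [[0.988, -0.151, -0.0], [-0.151, -0.988, 0.0], [-0.0, -0.0, -1.0]]
contact_force: [0.1, 3.7, 0.6]
gripper_width: 0.6
```

Request:
{"method": "apply_moves", "body": {"steps": [-0.00076,-0.00494,0,0,0,0,0.6,-0.00076,-0.00494,0,0,0,0,0.6,-0.00045,-0.00297,0,0,0,0,0.6,-0.0003,-0.00198,0,0,0,0,0.6,0,0,0,0,0,0,0.6]}}

```text
clock: 14.2
position: [547.2, -102.5, 34.2]
tool_rot: [[0.988, -0.152, -0.0], [-0.152, -0.988, -0.0], [-0.0, 0.0, -1.0]]
contact_force: [-0.3, 0.3, -0.4]
gripper_width: 0.601
```

```bash
python3 - <<'E'
from h import *
rep()
cv2.imwrite("pics/s9o.png",capture("scene")[:,:,::-1])
cv2.imwrite("pics/s9s.png",cv2.resize(cv2.imread("pics/s9o.png")[250:375,190:340],None,fx=5,fy=4.8,interpolation=cv2.INTER_CUBIC))
E
```

```text
t 14.2 pos [ 547.2 -102.5   34.2] lane [56.7 -0.5] yaw -0.1521 tilt [-0. -0. -1.] q [ 0.23  0.98 -0.2   1.72  0.36  0.48 -0.36] F [-0.3  0.3 -0.4] g 0.6
```

View pics/s9s.png

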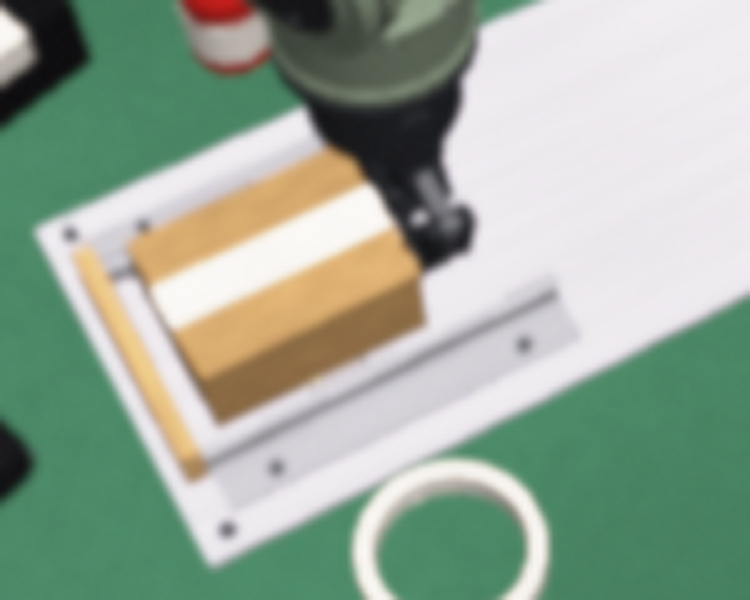

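A small gap to the stop remains, about 11 mm. I creep forward and watch the force.

Request:
{"method": "apply_moves", "body": {"steps": [-0.0003,-0.00198,0,0,0,0,0.6,-0.0003,-0.00198,0,0,0,0,0.6,-0.0003,-0.00198,0,0,0,0,0.6,-0.00015,-0.00099,0,0,0,0,0.6,-0.00015,-0.00099,0,0,0,0,0.6,-0.00015,-0.00099,0,0,0,0,0.6]}}

```text
clock: 15.0
position: [546.0, -111.1, 34.3]
tool_rot: [[0.988, -0.151, -0.0], [-0.151, -0.988, 0.0], [-0.0, -0.0, -1.0]]
contact_force: [-0.4, 1.2, -1.8]
gripper_width: 0.6
```

Request:
{"method": "apply_moves", "body": {"steps": [-0.00015,-0.00099,0,0,0,0,0.6,-0.00015,-0.00099,0,0,0,0,0.6]}}

```text
clock: 15.25
position: [545.7, -113.2, 34.3]
tool_rot: [[0.988, -0.151, -0.0], [-0.151, -0.988, 0.0], [-0.0, 0.0, -1.0]]
contact_force: [0.2, 1.7, -1.6]
gripper_width: 0.601
```

Request:
{"method": "apply_moves", "body": {"steps": [-0.00015,-0.00099,0,0,0,0,0.6]}}

```text
clock: 15.38
position: [545.5, -114.2, 34.3]
tool_rot: [[0.988, -0.151, -0.0], [-0.151, -0.988, -0.0], [-0.0, 0.0, -1.0]]
contact_force: [0.3, 1.1, -1.2]
gripper_width: 0.6
```

Request:
{"method": "apply_moves", "body": {"steps": [-0.00015,-0.00099,0,0,0,0,0.6]}}

```text
clock: 15.5
position: [545.4, -115.1, 34.3]
tool_rot: [[0.988, -0.151, -0.0], [-0.151, -0.988, 0.0], [-0.0, -0.0, -1.0]]
contact_force: [-0.1, 1.5, -0.3]
gripper_width: 0.602
```

Request:
{"method": "apply_moves", "body": {"steps": [-0.00015,-0.00099,0,0,0,0,0.6]}}

```text
clock: 15.62
position: [545.4, -115.7, 34.3]
tool_rot: [[0.989, -0.151, 0.0], [-0.151, -0.989, 0.001], [0.0, -0.001, -1.0]]
contact_force: [-0.2, 8.0, -0.1]
gripper_width: 0.6
```

```bash
python3 - <<'E'
from h import *
rep()
for n,(y,x) in dict(scene=(250,190),side=(130,290)).items():
    cv2.imwrite(f"pics/t_{n}o.png",capture(n)[:,:,::-1])
    cv2.imwrite(f"pics/t_{n}.png",cv2.resize(cv2.imread(f"pics/t_{n}o.png")[y:y+120,x:x+130],None,fx=5,fy=5,interpolation=cv2.INTER_CUBIC))
E
```

```text
t 15.62 pos [ 545.4 -115.7   34.3] lane [70.  -0.3] yaw -0.1518 tilt [ 0.     0.001 -1.   ] q [ 0.26  0.98 -0.2   1.72  0.37  0.48 -0.34] F [-0.2  8.  -0.1] g 0.6
```

View pics/t_scene.png

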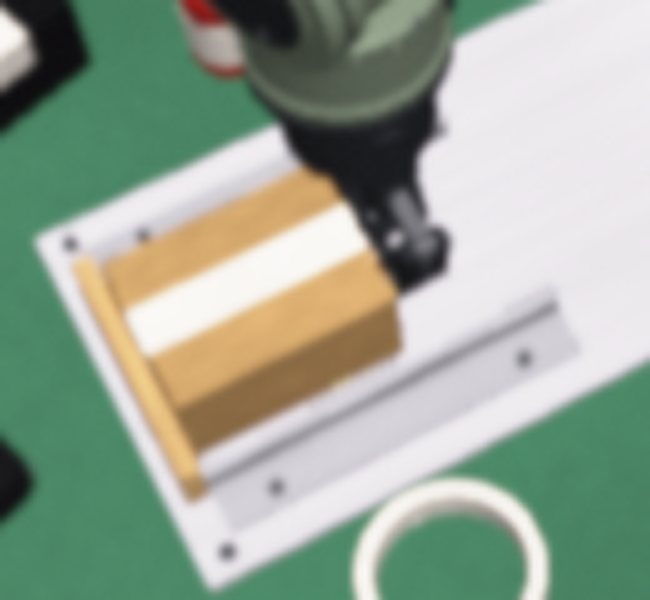

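View pics/t_side.png

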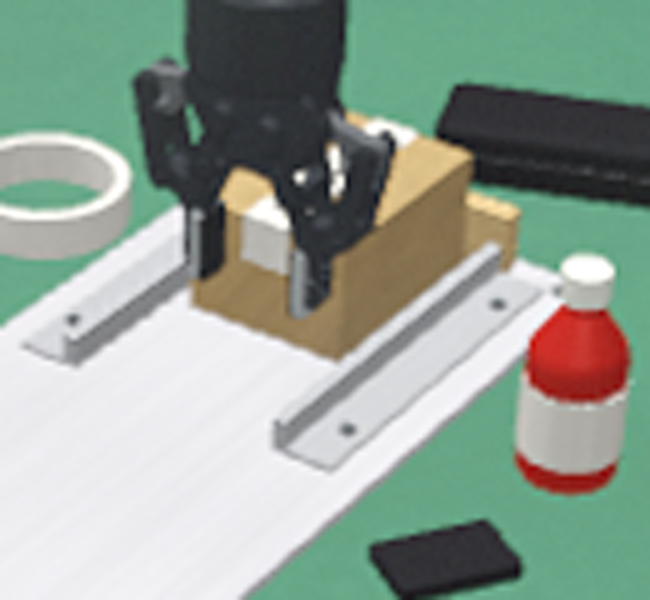

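Contact with the stop at 8 N. I give a small seating push, then back off.

Request:
{"method": "apply_moves", "body": {"steps": [-0.0001,-0.0006,0,0,0,0,0.6,0,0,0,0,0,0,0.6]}}

```text
clock: 15.98
position: [545.4, -115.7, 34.4]
tool_rot: [[0.989, -0.151, 0.0], [-0.151, -0.989, 0.001], [0.0, -0.001, -1.0]]
contact_force: [1.7, 7.8, 1.6]
gripper_width: 0.604
```

Request:
{"method": "apply_moves", "body": {"steps": [0.0003,0.002,0,0,0,0,0.6,0.0015,0.0099,0,0,0,0,0.6,0.003,0.0198,0,0,0,0,0.6,0.003,0.0198,0,0,0,0,0.6,0,0,0.04,0,0,0,0.6,0,0,0.05,0,0,0,0.6,0,0,0.05,0,0,0,0.6,0,0,0,0,0,0,0.6]}}

```text
clock: 16.98
position: [554.2, -64.8, 177.5]
tool_rot: [[0.988, -0.151, 0.005], [-0.151, -0.988, -0.0], [0.005, -0.0, -1.0]]
contact_force: [0.1, 0.2, -0.6]
gripper_width: 0.599
```

Request:
{"method": "apply_moves", "body": {"steps": [0.006,0.04,0,0,0,0,0.6,0.006,0.04,0,0,0,0,0.6,0.006,0.04,0,0,0,0,0.6,0,0,0,0,0,0,0.6,0,0,0,0,0,0,0.6]}}

```text
clock: 17.6
position: [570.7, 54.4, 173.8]
tool_rot: [[0.988, -0.151, -0.001], [-0.151, -0.988, -0.001], [-0.001, 0.001, -1.0]]
contact_force: [0.0, -0.0, 0.1]
gripper_width: 0.601
```

```bash
python3 - <<'E'
from h import *
rep()
for n,(y,x) in dict(scene=(250,190),side=(130,290)).items():
    cv2.imwrite(f"pics/u_{n}o.png",capture(n)[:,:,::-1])
    cv2.imwrite(f"pics/u_{n}.png",cv2.resize(cv2.imread(f"pics/u_{n}o.png")[y:y+120,x:x+130],None,fx=5,fy=5,interpolation=cv2.INTER_CUBIC))
E
```

```text
t 17.6 pos [570.7  54.4 173.8] lane [-101.9   -1.2] yaw -0.152 tilt [-0.001 -0.001 -1.   ] q [-0.02  0.78 -0.25  1.56  0.24  0.83 -0.52] F [ 0.  -0.   0.1] g 0.6
```

View pics/u_scene.png

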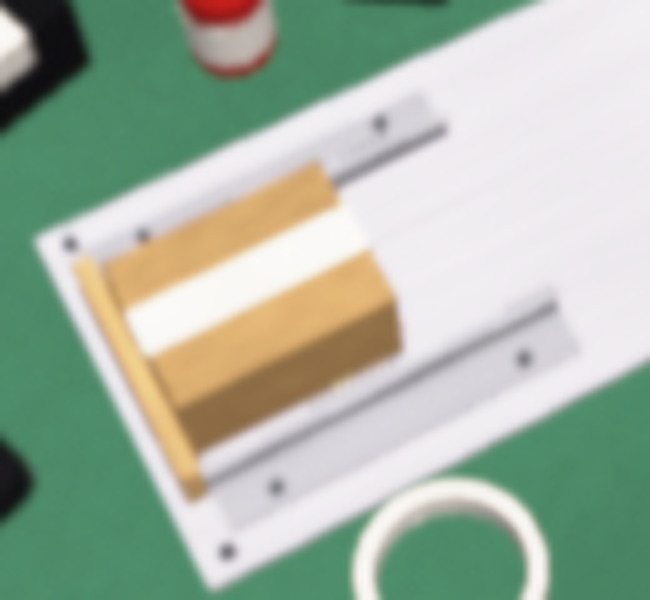

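View pics/u_side.png

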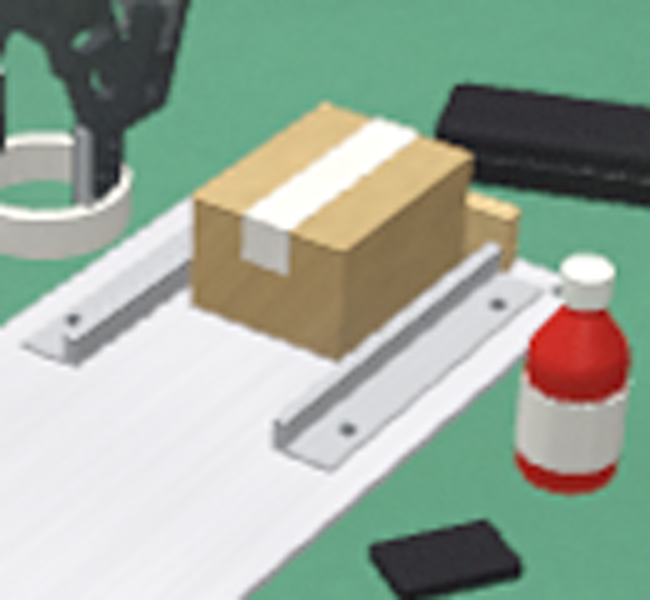

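View pics/u_sideo.png

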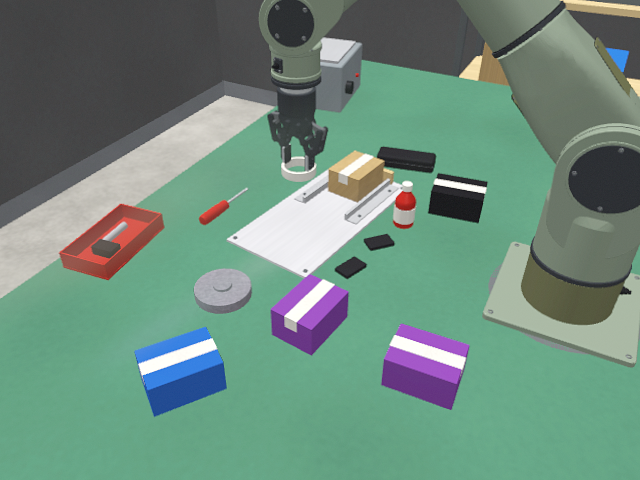

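The carton is up against the stop (scene crop (140,370)) and the gripper is clear of it. Everything else on the bench is where it was. One last measurement follows.

```bash
python3 - <<'E'
from h import *
carton(cv2.imread("pics/u_sideo.png"),"side",np.array([(193,200),(327,102),(472,154),(343,250)])/5+(290,130),2)
carton(cv2.imread("pics/u_sceneo.png"),"scene",np.array([(102,264),(322,162),(398,299),(178,408)])/5+(190,250),1.5)
a=cv2.imread("pics/side0.png");b=cv2.imread("pics/u_sideo.png")
d=(cv2.absdiff(a,b).max(2)>60).astype(np.uint8)
n,_,st,_=cv2.connectedComponentsWithStats(d);print([s.tolist() for s in st[1:] if s[4]>25])
E
```

```text
carton centre [ 536.5 -184.4] sides [122.1  90.3 121.9  90.6]
 side 0 -0.0 side 1 -1.572 side 2 -3.14 side 3 1.572
 lane centre [139.4   1.3] corners [[78.3, 46.5], [200.4, 46.5], [200.3, -43.8], [78.4, -44.0]]
carton centre [ 538.1 -184.6] sides [119.   84.4 118.7  91.9]
 side 0 3.082 side 1 1.59 side 2 0.004 side 3 -1.553
 lane centre [139.3   2.9] corners [[199.5, -44.7], [80.7, -37.6], [79.1, 46.8], [197.8, 47.2]]
[[486, 0, 105, 98, 4814], [565, 0, 75, 13, 516], [597, 14, 43, 74, 1662], [294, 37, 28, 28, 351], [271, 69, 23, 10, 50], [294, 79, 27, 10, 86], [627, 78, 13, 18, 128], [511, 87, 17, 34, 144], [280, 88, 13, 5, 32], [268, 92, 60, 79, 2475], [575, 104, 27, 31, 396], [552, 119, 23, 70, 839], [569, 145, 71, 76, 3841], [328, 150, 57, 52, 1614], [250, 192, 62, 61, 2257]]
```

Front at x ≈ 200, yaw 0.00, and about 10 mm clear of each rail. Only the arm and the carton changed in the picture, so I hand the job in.

```bash
python3 -c "
from workcell import order
print(order.close_job())"
```

```text
the job is handed in; nothing more can be done
None
```

The carton is straightened, centred and right up against the end stop, and the job was handed in at about 18 s of the 64 s allowed.

**What I did:** I pushed the far side of the carton with two open fingers until it was square and on the centre line (yaw 0.00 rad, offset about 0.4 mm). Then I pushed its back face down the lane at 34 mm height, above the rails, until it met the stop at about 8 N. After that I backed straight off and lifted clear.

**Last checks:**
- **Position:** the side camera puts the front face at x ≈ 200 mm, yaw 0.00 and lateral offset about +1.3 mm. That leaves roughly 10 mm or more to each rail.
- **Disagreement:** the scene camera gave a rougher fit, with an offset of +2.9 mm and one side of the carton's top measured 84 mm instead of 90. I trusted the side camera.
- **Surroundings:** comparing the side view before and after, only the arm and the carton had changed.
- **Forces:** the highest reading I saw was about 8 N, and it was zero after backing off.

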